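# Open the locked cash box down to the torch

## Robot

A 7-joint arm with a two-finger parallel gripper is mounted at the origin on the work surface. World frame = base frame: x ahead of the robot, y to its left, z up, the work surface at z = 0. Lengths are in m, angles in rad, forces in N, time in s.
With the tool pointing down it reaches from about 0.425 to 0.925 m from the base axis. Payload 6.8 kg.
Tool frame: the origin (TCP) lies on the centre line of the jaws, within the pads' length; the fingertips stand 25 mm ahead of it and the grasp point (between the pads) lies 6 mm ahead of it; z points along the fingers, y is the direction in which the jaws open and shut (so a half turn about z gives the same grasp; the last joint's range is limited). The gripper opens to 85 mm and grips with 20 to 120 N. Pads are 22 mm wide; open, the fingers measure 114 mm over their backs; the gripper's body (76 mm by 85 mm) begins 54 mm behind the grasp point. The pads swing forward as they close: fully open they stand 13 mm farther back than shut.
Start: joints at [1.149, 0.477, 0.022, 1.555, -0.011, 1.109, -0.083], TCP at [0.208, -0.642, 0.256] pointing down, gripper open.
Joint ranges: [-2.96, 2.96], [-0.34, 2.1], [-1.41, 1.46], [0.24, 2.44], [-1.37, 4.51], [0.17, 1.92], [-2.96, 2.96]. Speed limits (rad/s): [2.39, 2.39, 3.14, 3.14, 3.14, 3.14, 3.14].

## Interface

Orientations are given as [roll, pitch, yaw] about the fixed x, y, z axes, in that order (R = Rz(yaw) Ry(pitch) Rx(roll)).
In Python, from workcell import arm gives the robot as it stands. The module is installed in compiled form; this text tells all that it offers.
- The arm moves only by the tool arm_command, never from a script. Its argument "targets" is one flat list of numbers, 7 for each row, row after row: the shift along the world's x, y, z in mm, then the turn, a rotation vector about the world's x, y, z in rad, then the closure, from 0 (fully open) to 1 (shut). A call has 1 to 12 rows; each row is the pose to reach, as a shift and turn from the pose measured when the call began; what a row does not reach only later rows make up. A row lasts 1/10 s, in which the tool goes at most 50 mm and 8.59 degrees, less where a joint would pass 70% of its speed; a pose out of reach is approached as far as the arm can. A call with a gripper value outside its range is refused whole. The fingers move at their own pace and stop on an object; "newtons" is the grip in N (left out, the last holds). Time passes only in rows, so rows that repeat a pose let the fingers close. It gives the time, the measured TCP pose, the force and the opening at its end, in the units of the state.
- arm.observe(): the state, without advancing time (a new reading comes with each control period).
- arm.snapshot(name): name is "scene" or "top"; returns the picture (400x640x3 uint8, red, green, blue); there is no depth.
- arm.camera_model(name): a dict with "fovy" (degrees; the focal length in pixels is half the picture's height over the tangent of half this angle, whatever the lens; pixels are square), "cx", "cy" (the principal point, pixels), "xyz" and "rotation" of the camera in the world. Camera axes: x right, y up, looking along -z (the intrinsics and any distortion apply to the point x, -y, -z); pixel columns grow to the right and rows downward; lengths in m; the calibration is good to about 2 mm. A picture is of the moment at which its call begins. camera_model takes no time and is no camera call.
- arm.hand_in(): hands the job in, once; it reports no verdict.
The state is a dict: "clock": time; "q": joint angles; "qd": joint speeds; "joint_torque": joint torques, N m; "tool_pos": TCP position; "orientation": TCP orientation; "force": force on the tool from outside, world axes, zero at the start; "ft_torque": the same for the moment, N m; "gripper_width": opening from 0.0 (shut) to 1.0 (fully open).
Only numpy, scipy, OpenCV 4.12 (cv2) and the standard library are available. Lean on these libraries where they do the work, as an engineer would, in place of code of your own. Each camera call takes 0.05 s, during which the arm holds its last target.

## Task

A pupil's torch is locked away at the bottom of the grey cash box: take the box apart so that it can be seen and claimed. Turn the black thumb-turn a quarter turn clockwise to free the cam lock, swing the lid right back until it stays open, then lift the coin tray out, keeping it level with both beads in their wells, and put it down (do not drop it) in the middle of the cork mat and let go. Leave the torch lying in the box, and do not shift the other things on the shelf.

Things in the scene. Friction and masses are not known exactly. Their poses are not given: they have to be found in the camera images.
- cashbox: Grey cash box, screwed to the shelf. Origin: centre of its underside. Base 160 mm (x) by 200 mm (y), 90 mm high, walls 4 mm; its front (lock, tab) faces its own -x, roughly to the robot's right, and the lid hinge runs along its y atop the rear (+x) wall. The shut lid's top is 96 mm up. Ledges 38 mm up along the two ends carry the coin tray; the torch lies below it.
- lid (a joint): Angle of the lid about its hinge, rad: 0 shut, grows as the front edge rises and swings back (towards the box's +x), stop at 1.85 (leaning 16 degrees past upright). Lid 220 g: about 1.3 N to lift at the tab; below 1.57 it falls shut when let go, past it it falls open to the stop and stays.
- lid_hinge (a point): Point on the hinge line, in the middle of the box's rear top edge, 80 mm behind the box centre (+x) and 90 mm above the shelf. The lid turns about the box's y axis through it. The lid's underside lies in the plane through this line, and its top is 6 mm above it when shut.
- lid_tab (a point): Middle of the lower front edge of the dark grey finger tab on the front of the lid: 70 mm wide, 6 mm thick, 20 mm proud of the lid. 184 mm from the hinge line, 2 mm below the plane of the lid's underside; 104 mm in front of the box centre, 88 mm above the shelf when shut. Nothing is under it, so fingertips tilted towards the box can go under and push it up. The axes turn with the lid.
- cam (a joint): Angle of the cam lock, rad: grows clockwise seen from above. About 0 (the thumb-turn's bar points front to back): locked, the steel cam under the lid catches below the box's front rim and the lid cannot rise. 1.57 (stop, a quarter turn): the bar lies across the box (along its y), the lid is free; it comes free at about 1.3. Moderate friction (0.04 N m) keeps it where it is left.
- thumb_turn (a point): Middle of the black thumb-turn bar (48 mm long, 10 mm wide, 18 mm high) on its round steel rosette (34 mm across, 4 mm high) on the lid top, 58 mm in front of the box centre. The point is on the turning axis, 14 mm above the lid top (110 mm above the shelf when shut); the bar spans 9 mm above and below it. The point's x axis runs along the bar.
- tray: Dark grey lift-out coin tray, 134 mm (x) by 184 mm (y), rim 36 mm high, walls and floor 3 mm, 180 g, with six open wells. Origin: centre of its underside. In the box it sits on the ledges with 4 mm play all round, its centre 5 mm behind (+x of) the box's, its axes along the box's.
- tray_grip (a point): Middle of the tray's moulded grip, 38 mm above the tray's underside: an upright web 12 mm thick (x) and 65 mm long (y) across the middle of the tray, its top 48 mm above the underside (12 mm above the rim), reaching down to the tray floor. On each side of it is an empty well 58 mm (x) by 65 mm (y), clear for a finger; take it from above with the fingers closing along the tray's x.
- bead_a_center (a point): Centre of a glossy red-brown wooden bead, 38 mm across, loose in the +x, +y corner well of the tray (62 mm in x by 54 mm in y).
- bead_b_center (a point): Centre of a glossy green wooden bead, 38 mm across, loose in the -x, -y corner well of the tray.
- torch_center (a point): Centre of the red plastic torch (136 mm long, 31 mm thick) that lies on the floor of the box below the tray, along the box's y. It stays there.
- mat: Cork mat, 180 mm (x) by 206 mm (y), 3 mm thick, fixed to the shelf beside the box. Origin: centre of its underside.
- aeroplane: Silver toy aeroplane, 142 mm long, 150 mm wingspan, 58 mm high, standing on the shelf beyond the work. Origin under its middle. Bystander.
- ruler: Bamboo ruler segment, 150 mm by 30 mm by 5 mm, lying flat. Origin under its centre. Bystander.
- beaker: Blue plastic drinking beaker, 72 mm across and 95 mm high. Origin under its centre. Bystander.

How it is judged:
On the way, in this order (a step that is already met when the one before it is completed fails the run):
1. the cam lock is turned to free with the lid still down (value of joint cam above 1.35 rad and value of joint lid below 0.1 rad), for 0.1 s.
2. the lid is swung right back and stays open (value of joint lid above 1.7 rad), for 0.2 s.
3. the tray is lifted out over the rim of the box, level, beads in it (z of tray in the frame of cashbox above 0.085 m and angle between tray's own z axis and vertical below 0.3 rad), for 0.1 s.
At the end, for the whole second after the job is handed in: The cam lock is turned to free (over 1.2 rad), the lid stays open (over 1.7 rad), the tray stands flat, released and at rest on the cork mat, its centre within 35 mm of the mat's centre along each mat axis, each bead is in its own well of the tray, and the torch still lies on the floor of the box (value of joint cam above 1.2 rad and value of joint lid above 1.7 rad and x of tray in the frame of mat between -0.035 and 0.035 m and y of tray in the frame of mat between -0.035 and 0.035 m and height (world z) of tray below 0.008 m and angle between tray's own z axis and vertical below 0.05 rad and linear speed of tray below 0.02 m/s and x of bead_a_center in the frame of tray above 0 m and y of bead_a_center in the frame of tray above 0.034 m and distance between each of bead_a_center, bead_b_center and tray_grip below 0.1 m and x of bead_b_center in the frame of tray below 0 m and y of bead_b_center in the frame of tray below -0.034 m and z of torch_center in the frame of cashbox below 0.03 m and horizontal distance between torch_center and cashbox below 0.08 m); the robot touches nothing.
It fails at once if the tray is tipped by more than 0.4 rad (angle between tray's own z axis and vertical above 0.4 rad).
It fails at once if the tray is dropped (falls faster than 0.6 m/s out of the fingers) (contact force between the fingers and tray below 0.5 N and linear speed of tray above 0.6 m/s).
It fails at once if a bead leaves the tray (distance between any of bead_a_center, bead_b_center and tray_grip above 0.125 m).
It fails at once if the lid is forced up while still locked (value of joint lid above 0.15 rad and value of joint cam below 0.9 rad).
It fails at once if the aeroplane, ruler or beaker is shifted by more than 20 mm (distance of any of aeroplane, ruler, beaker from where it was at the start of the episode above 0.02 m).
It also fails if it takes over 72 s, if anything falls off the work surface, if the arm or the gripper's body presses on something with over 40 N, if the wrist force passes 120 N, or if a joint passes its speed limit or range.

## Working session

There is one attempt and no reset: what is moved stays moved. The work goes in short steps, Python scripts to look and compute and a tool call to move; the robot and the scene stay as the last step left them, time stands still between calls to the robot, and variables do not carry over. Pictures are saved under pics/ and viewed, and the job is handed in when it is done.

Besides the shell and the picture viewer there is one more tool, called by a JSON object that holds its "name" and its "arguments". arm_command: Moves the arm, as the interface text tells. Its arguments: {"type":"object","properties":{"targets":{"type":"array"},"newtons":{"type":"number"}},"required":["targets"]}

```bash
mkdir -p pics
python3 - <<'E'
from workcell import arm
import cv2
print(arm.observe())
for n in ("scene","top"):
    m=arm.camera_model(n);print(n,m)
    cv2.imwrite(f"pics/{n}0.png",arm.snapshot(n)[:,:,::-1])
E
```

```text
{'clock': 0.0, 'q': array([ 1.1488836 ,  0.4778145 ,  0.02235076,  1.55645798, -0.01150095,
        1.10931661, -0.08308355]), 'qd': array([ 4.20213022e-04, -9.01349733e-05, -8.90631128e-04, -6.95307570e-04,
        4.16797586e-04, -3.77327194e-04, -2.46710896e-04]), 'joint_torque': array([ 6.48267292e-05, -5.96452403e+01,  1.60780896e+00, -2.81194693e+01,
        1.23879997e-02,  9.43841762e-03,  1.43794864e-05]), 'tool_pos': array([ 0.20817447, -0.64151256,  0.25531349]), 'orientation': array([-3.13973012e+00,  1.43894200e-04,  3.13840624e-01]), 'force': array([ 0.31318074, -0.03273327,  1.13370177]), 'ft_torque': array([-0.0034522 , -0.00983156,  0.05516666]), 'gripper_width': 1.0016722227458201}
scene {'fovy': 57.36375027498782, 'cx': 322.7767889085077, 'cy': 201.97257997981743, 'xyz': array([1.26505829, 0.51444449, 0.6941601 ]), 'rotation': array([ 0.93728482, -0.01610731,  2.27166703])}
top {'fovy': 51.43507218419126, 'cx': 327.329030676705, 'cy': 204.6868134041676, 'xyz': array([ 0.54744464, -0.00812169,  1.34706163]), 'rotation': array([ 0.07004584, -0.00767507, -1.59605849])}
```

View pics/scene0.png

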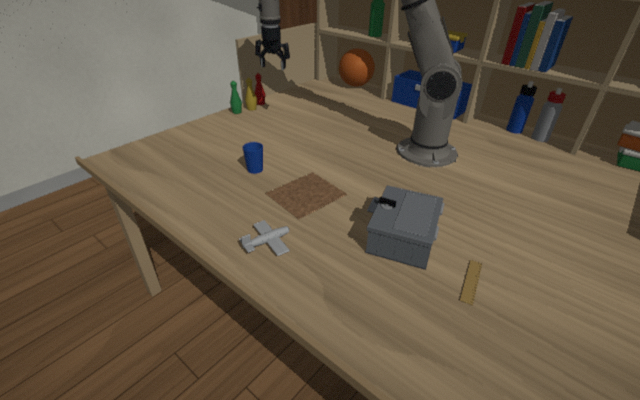

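View pics/top0.png

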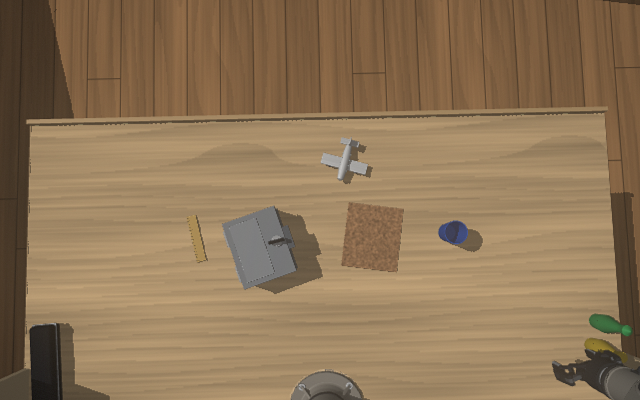

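```bash
cat > h.py <<'E'
import numpy as np,cv2
from scipy.spatial.transform import Rotation as R
CM={}
def cam(n):
    if n not in CM:
        from workcell import arm
        m=arm.camera_model(n);f=200/np.tan(np.radians(m['fovy']/2))
        CM[n]=(f,m['cx'],m['cy'],np.array(m['xyz']),R.from_euler('xyz',m['rotation']).as_matrix())
    return CM[n]
def proj(n,P):
    f,cx,cy,c,Q=cam(n);p=(np.atleast_2d(P)-c)@Q
    return np.c_[cx+f*p[:,0]/-p[:,2],cy-f*p[:,1]/-p[:,2]]
def ray(n,uv):
    f,cx,cy,c,Q=cam(n);uv=np.atleast_2d(uv).astype(float)
    d=np.c_[(uv[:,0]-cx)/f,-(uv[:,1]-cy)/f,-np.ones(len(uv))]@Q.T
    return c,d
def onz(n,uv,z):
    c,d=ray(n,uv);return c+d*((z-c[2])/d[:,2])[:,None]
def tri(uv1,uv2,n1="top",n2="scene"):
    c1,d1=ray(n1,uv1);c2,d2=ray(n2,uv2);out=[]
    for a,b in zip(d1,d2):
        A=np.c_[a,-b];s=np.linalg.lstsq(A,c2-c1,rcond=None)[0]
        p,q=c1+a*s[0],c2+b*s[1];out.append(np.r_[(p+q)/2,np.linalg.norm(p-q)])
    return np.array(out)
E
python3 - <<'E'
from h import *
print(proj("top",[[0,0,0],[.208,-.642,.256]]),proj("scene",[[0,0,0],[.208,-.642,.256]]))
t=cv2.imread("pics/top0.png");s=cv2.imread("pics/scene0.png")
cv2.imwrite("pics/c1.png",cv2.resize(t[190:310,180:420],None,fx=3.3,fy=3.3,interpolation=cv2.INTER_CUBIC))
cv2.imwrite("pics/c2.png",cv2.resize(s[160:280,260:460],None,fx=4,fy=4,interpolation=cv2.INTER_CUBIC))
for n,im in(("top",t),("scene",s)):
    hsv=cv2.cvtColor(im,cv2.COLOR_BGR2HSV);lab=cv2.cvtColor(im,cv2.COLOR_BGR2LAB)
    p=(373,240) if n=="top" else (305,195)
    print(n,hsv[p[1],p[0]],hsv[265,330] )
    # mat: brown, darker than table
    m=((hsv[...,0]<20)&(hsv[...,2]<150)&(hsv[...,1]>90)).astype(np.uint8)*255
    m=cv2.morphologyEx(m,cv2.MORPH_CLOSE,np.ones((5,5)));m=cv2.morphologyEx(m,cv2.MORPH_OPEN,np.ones((7,7)))
    cs,_=cv2.findContours(m,0,2)
    for c in cs:
        if cv2.pointPolygonTest(c,p,False)>0:
            print(cv2.contourArea(c),cv2.boxPoints(cv2.minAreaRect(c)))
            ap=cv2.approxPolyDP(c,6,True)[:,0]
            print(ap, onz(n,ap,.003))
E
```

```text
[[325.85636112 408.39288646]
 [573.16794507 359.52904221]] [[425.68287913 150.97509765]
 [272.11444751  64.11217293]]
top [ 15 115 142] [ 17  94 168]
3481.5 [[340.43652 265.55032]
 [347.85553 201.25252]
 [404.06866 207.73868]
 [396.64966 272.0365 ]]
[[348 203]
 [342 265]
 [396 271]
 [402 209]] [[ 0.64528648 -0.08805564  0.003     ]
 [ 0.446092   -0.06303402  0.003     ]
 [ 0.42248647 -0.23599625  0.003     ]
 [ 0.62142824 -0.26284986  0.003     ]]
scene [ 14 110 104] [ 17  82 133]
1918.0 [[267.2     191.40002]
 [327.60004 161.20001]
 [345.00006 196.     ]
 [284.60004 226.20001]]
[[342 190]
 [308 173]
 [270 197]
 [303 217]] [[ 0.44426429 -0.07933232  0.003     ]
 [ 0.43981398 -0.23645849  0.003     ]
 [ 0.63099966 -0.2298511   0.003     ]
 [ 0.63674113 -0.07931979  0.003     ]]
```

View pics/c1.png

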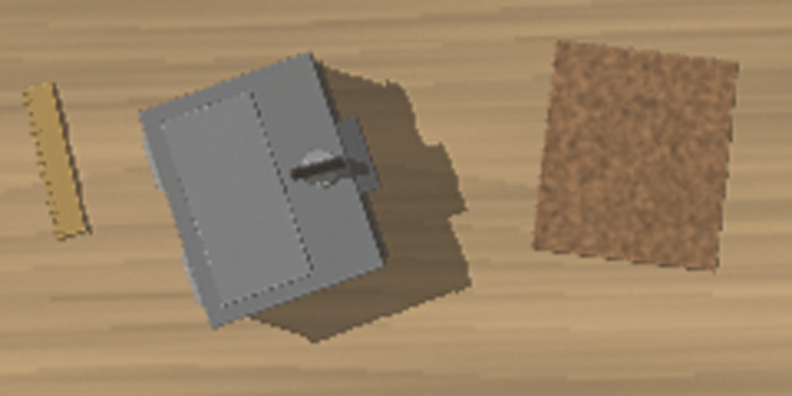

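View pics/c2.png

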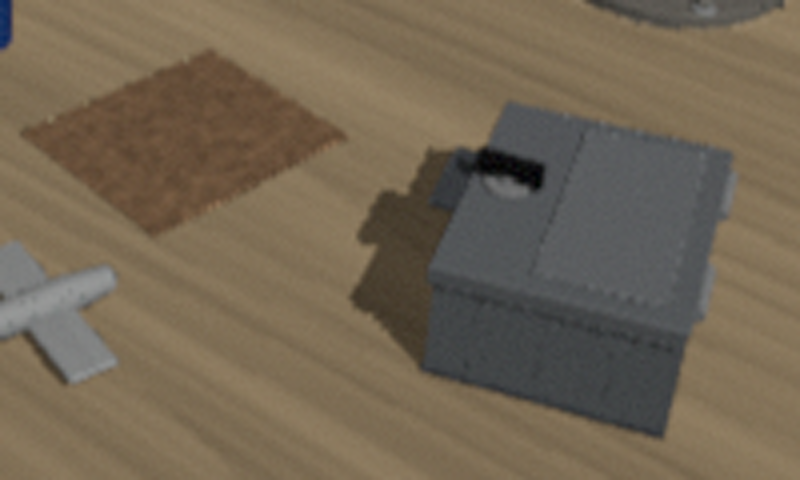

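```bash
cat >> h.py <<'E'
def c1(p): return (np.array(p,float)+.5)/3.3-.5+[180,190]
def c2(p): return (np.array(p,float)+.5)/4-.5+[260,160]
E
python3 - <<'E'
from h import *
np.set_printoptions(precision=4,suppress=True)
a=c1([(535,248),(716,270),(738,63),(557,40)]);b=c2([(347,135),(212,50),(22,130),(155,237)])
print("mat",onz("top",a,.003)[:,:2],onz("scene",b,.003)[:,:2],tri(a,b),sep="\n")
a=c1([(139,113),(311,53),(385,265),(214,327)]);b=c2([(693,330),(430,273),(508,101),(732,151)])
T=tri(a,b)
print("box",onz("top",a,.096)[:,:2],onz("scene",b,.096)[:,:2],T,sep="\n")
for A in (onz("top",a,.096),onz("scene",b,.096)): print(np.linalg.norm(A-np.roll(A,-1,0),axis=1))
# straightness of table edge top
t=cv2.imread("pics/top0.png")
s=cv2.imread("pics/scene0.png")
cv2.imwrite("pics/c3.png",cv2.resize(t[280:400,440:640],None,fx=4,fy=4,interpolation=cv2.INTER_CUBIC))
g=cv2.cvtColor(t,cv2.COLOR_BGR2GRAY).astype(float)
e=[]
for u in range(40,600,40):
    col=g[95:130,u-3:u+4].mean(1);e.append((u,95+np.argmin(np.diff(col)),95+np.argmax(np.diff(col))))
print(e)
E
```

```text
mat
[[ 0.4467 -0.0623]
 [ 0.4209 -0.2379]
 [ 0.6222 -0.2671]
 [ 0.6492 -0.0896]]
[[ 0.4503 -0.0564]
 [ 0.4244 -0.228 ]
 [ 0.6226 -0.2621]
 [ 0.6525 -0.0836]]
[[ 0.4456 -0.0614 -0.0017  0.0028]
 [ 0.4187 -0.2368 -0.0029  0.0055]
 [ 0.6212 -0.2663  0.0006  0.0033]
 [ 0.6488 -0.0889 -0.0019  0.0025]]
box
[[0.585  0.2986]
 [0.6358 0.1413]
 [0.442  0.0776]
 [0.3906 0.2326]]
[[0.5855 0.3026]
 [0.6467 0.1521]
 [0.4455 0.0834]
 [0.3944 0.2375]]
[[0.5843 0.3006 0.094  0.0032]
 [0.6358 0.1439 0.0846 0.003 ]
 [0.4408 0.0792 0.0918 0.0031]
 [0.3894 0.2346 0.0919 0.0026]]
[0.1653 0.2041 0.1634 0.2053]
[0.1625 0.2126 0.1623 0.2018]
[(40, np.int64(122), np.int64(118)), (80, np.int64(122), np.int64(124)), (120, np.int64(121), np.int64(123)), (160, np.int64(120), np.int64(122)), (200, np.int64(119), np.int64(121)), (240, np.int64(118), np.int64(121)), (280, np.int64(117), np.int64(120)), (320, np.int64(116), np.int64(119)), (360, np.int64(115), np.int64(118)), (400, np.int64(114), np.int64(117)), (440, np.int64(113), np.int64(116)), (480, np.int64(112), np.int64(115)), (520, np.int64(112), np.int64(114)), (560, np.int64(111), np.int64(113))]
```

View pics/c3.png

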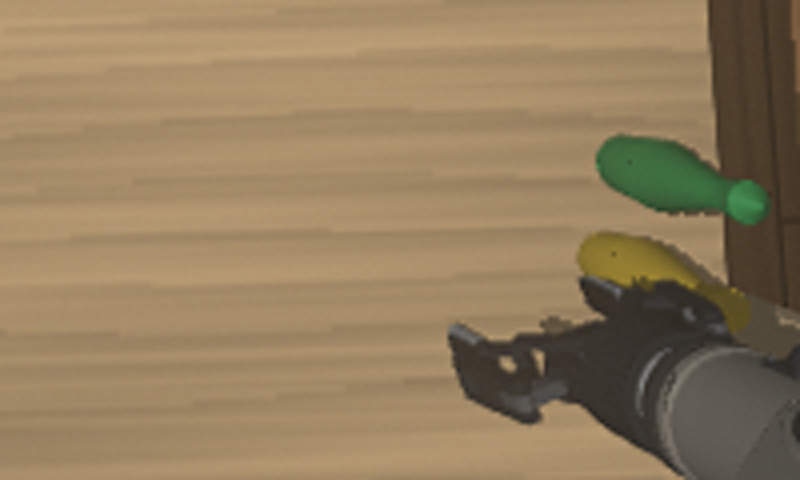

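Run:
```python
from h import *
np.set_printoptions(precision=4,suppress=True)
t=cv2.imread("pics/top0.png");s=cv2.imread("pics/scene0.png")
def mark(im,n,pts,x0,y0,w,h,k):
    c=cv2.resize(im[y0:y0+h,x0:x0+w],None,fx=k,fy=k,interpolation=cv2.INTER_CUBIC)
    for p in proj(n,pts): 
        q=(p-[x0,y0]+.5)*k-.5; cv2.circle(c,tuple(int(v) for v in q),3,(0,0,255),-1)
    return c
y=np.radians(108.15);X=np.array([np.cos(y),np.sin(y),0]);Y=np.array([-X[1],X[0],0]);O=np.array([.5134,.1909,0])
P=lambda a,b,c:O+a*X+b*Y+[0,0,c]
pts=[P(-.058,0,.1),P(-.058,0,.119),P(-.104,.035,.094),P(-.104,-.035,.094),P(-.084,.102,.096),P(-.084,-.102,.096),P(.08,.102,.096),P(.08,-.102,.096),P(-.082,0,.119),P(-.034,0,.119)]
A=mark(t,"top",pts,240,200,70,95,8)
B=mark(s,"scene",pts,362,180,90,90,8)
A=cv2.resize(A,(442,600));B=cv2.resize(B,(600,600))
cv2.imwrite("pics/m1.png",A);cv2.imwrite("pics/m2.png",B)
```

```text
(no output)
```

View pics/m1.png

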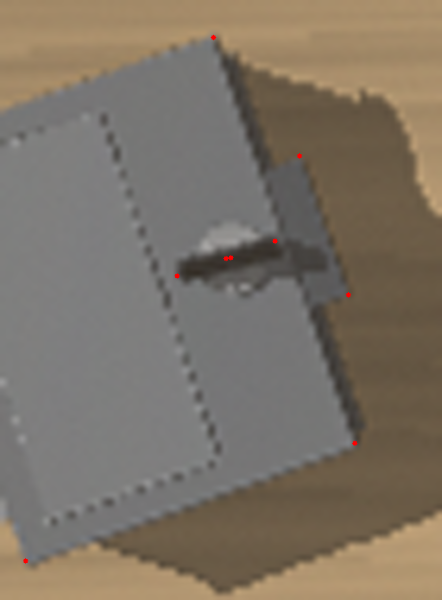

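View pics/m2.png

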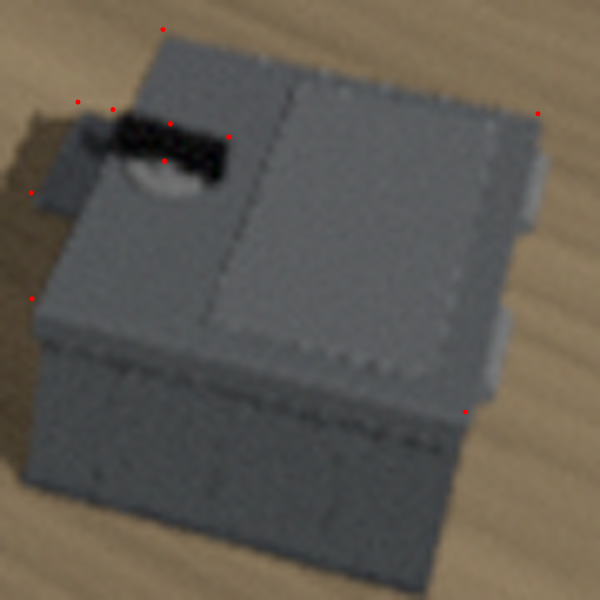

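{"name": "arm_command", "arguments": {"targets": [342,392,20,0,0,0.8,0.3,342,392,20,0,0,0.8,0.3,342,392,20,0,0,0.8,0.3,342,392,20,0,0,0.8,0.3,342,392,20,0,0,0.8,0.3,342,392,20,0,0,0.8,0.3,342,392,20,0,0,0.8,0.3,342,392,20,0,0,0.8,0.3,342,392,20,0,0,0.8,0.3,342,392,20,0,0,0.8,0.3,342,392,20,0,0,0.8,0.3,342,392,20,0,0,0.8,0.3]}}

```text
clock: 1.3
tool_pos: [0.5527, -0.2448, 0.2752]
orientation: [-3.14, -0.002, 1.121]
force: [-0.7, -0.2, 0.1]
gripper_width: 0.698
```

{"name": "arm_command", "arguments": {"targets": [-21,381,-75,0,0,0.767,0.3,-21,381,-75,0,0,0.767,0.3,-21,381,-75,0,0,0.767,0.3,-21,381,-75,0,0,0.767,0.3,-21,381,-75,0,0,0.767,0.3,-21,381,-75,0,0,0.767,0.3,-21,381,-75,0,0,0.767,0.3,-21,381,-75,0,0,0.767,0.3,-21,381,-75,0,0,0.767,0.3,-21,381,-75,0,0,0.767,0.3,-21,381,-75,0,0,0.767,0.3]}}

```text
clock: 2.4
tool_pos: [0.532, 0.1339, 0.2]
orientation: [-3.139, -0.001, 1.885]
force: [-0.0, -0.9, 0.3]
gripper_width: 0.695
```

```bash
cat > snap.py <<'E'
import sys;from h import *
from workcell import arm
k=sys.argv[1]
o=arm.observe();print(o['clock'],o['q'].round(3),o['tool_pos'].round(4),o['orientation'].round(3),o['force'].round(1),o['gripper_width'])
for n,(x0,y0,w,h) in (("top",(200,170,220,150)),("scene",(260,100,210,170))):
    im=arm.snapshot(n)[:,:,::-1].copy();cv2.imwrite(f"pics/{n}_{k}.png",im)
    c=cv2.resize(im[y0:y0+h,x0:x0+w],None,fx=3.5,fy=3.5,interpolation=cv2.INTER_CUBIC)
    cv2.imwrite(f"pics/{n}_{k}_c.png",c)
E
python3 snap.py a
```

```text
2.4 [ 0.123  0.399 -0.603  1.882  0.274  0.946 -0.291] [0.532  0.1339 0.2   ] [-3.139e+00 -1.000e-03  1.885e+00] [-0.  -0.9  0.3] 0.6952130780271306
```

View pics/top_a_c.png

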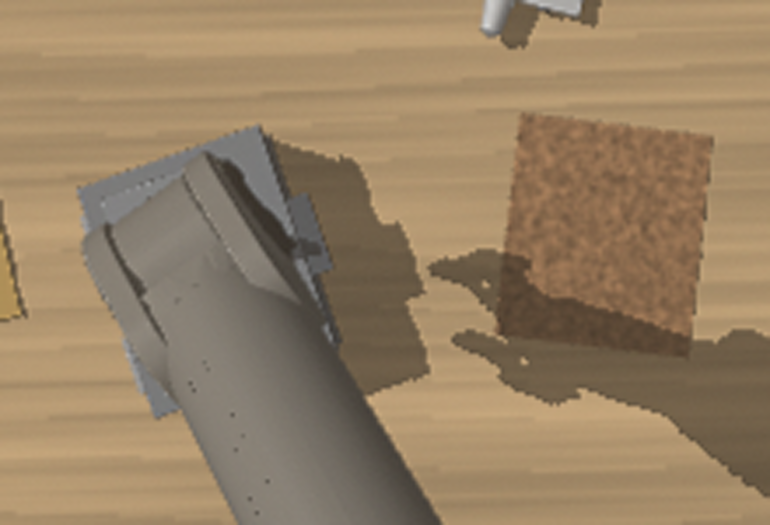

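View pics/scene_a_c.png

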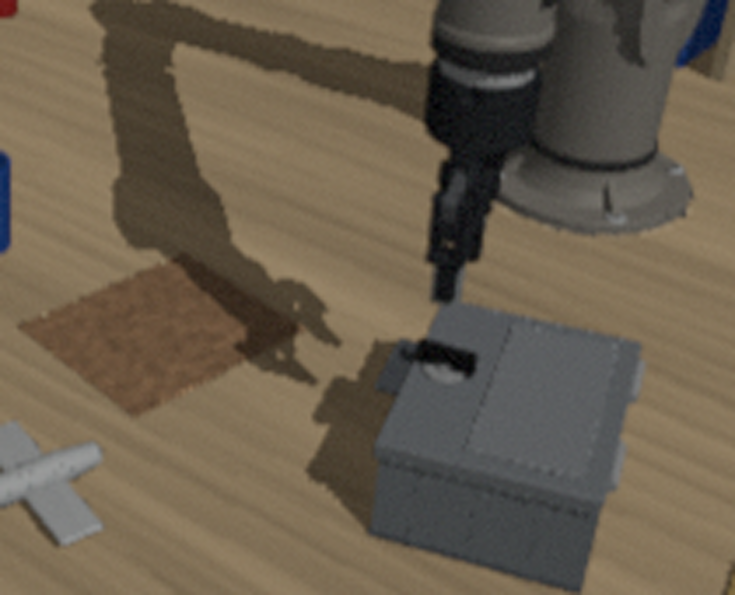

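{"name": "arm_command", "arguments": {"targets": [-1,2,-35,0,0,0.003,0.5,-1,2,-68,0,0,0.003,0.5,-1,2,-68,0,0,0.003,0.5,-1,2,-68,0,0,0.003,0.5,-1,2,-68,0,0,0.003,0.5], "newtons": 20}}

```text
clock: 3.0
tool_pos: [0.5324, 0.1359, 0.1339]
orientation: [3.141, -0.001, 1.887]
force: [-0.3, 0.7, -0.5]
gripper_width: 0.499
```

```bash
python3 snap.py b; python3 -c "
from h import *
for p in proj('scene',[[.5312,.1355,.107],[.5312,.1355,.132]]): print((p-[260,100]+.5)*3.5)"
```

```text
3.0 [ 0.084  0.485 -0.567  1.935  0.349  0.819 -0.355] [0.5324 0.1359 0.1339] [ 3.141e+00 -1.000e-03  1.887e+00] [-0.3  0.7 -0.5] 0.49922594728379077
[444.68538284 357.18797737]
[448.5677723  330.95527964]
```

View pics/scene_b_c.png

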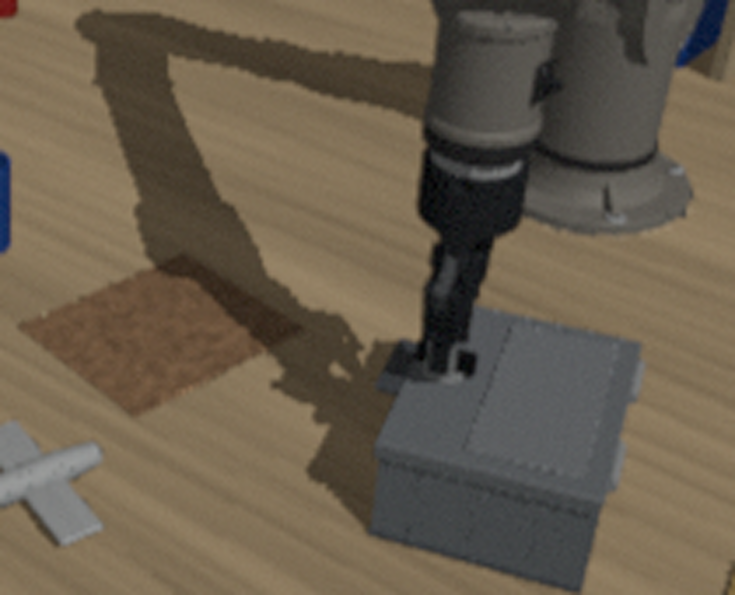

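{"name": "arm_command", "arguments": {"targets": [-1,0,-3,0,0,0,1,-1,0,-3,0,0,0,1,-1,0,-3,0,0,0,1,-1,0,-3,0,0,0,1,-1,0,-3,0,0,0,1,-1,0,-3,0,0,0,1], "newtons": 20}}

```text
clock: 3.7
tool_pos: [0.5316, 0.1362, 0.1314]
orientation: [3.14, -0.001, 1.887]
force: [-0.5, -0.6, 5.6]
gripper_width: 0.103
```

{"name": "arm_command", "arguments": {"targets": [0,0,1,0,0,-0.13,1,0,0,1,0,0,-0.26,1,0,0,1,0,0,-0.39,1,0,0,1,0,0,-0.52,1,0,0,1,0,0,-0.65,1,0,0,1,0,0,-0.65,1]}}

```text
clock: 4.3
tool_pos: [0.532, 0.1363, 0.1321]
orientation: [3.139, -0.001, 1.236]
force: [3.7, 0.8, -4.8]
gripper_width: 0.11
```

{"name": "arm_command", "arguments": {"targets": [0,0,0,0,0,-0.13,1,0,0,0,0,0,-0.26,1,0,0,0,0,0,-0.39,1,0,0,0,0,0,-0.52,1,0,0,0,0,0,-0.65,1,0,0,0,0,0,-0.78,1,0,0,0,0,0,-0.86,1,0,0,0,0,0,-0.92,1,0,0,0,0,0,-0.92,1]}}

```text
clock: 5.2
tool_pos: [0.5327, 0.1358, 0.1321]
orientation: [3.138, -0.002, 0.319]
force: [3.9, -2.4, -1.8]
gripper_width: 0.107
```

```bash
python3 -c "
from workcell import arm
o=arm.observe();print(o['q'].round(3),o['orientation'],o['ft_torque'],o['force'])"
```

```text
[-0.208  0.434 -0.196  1.956  0.124  0.76  -1.729] [ 3.13828193e+00 -2.07582116e-03  3.18738644e-01] [-0.3994796  -0.82886138 -0.00669737] [ 3.89990501 -2.42095909 -1.7866489 ]
```

{"name": "arm_command", "arguments": {"targets": [0,0,0,0,0,-0.05,1,0,0,0,0,0,-0.05,1,0,0,0,0,0,-0.02,0.5,0,0,0,0,0,-0.02,0.5,0,0,0,0,0,-0.02,0.5,0,0,0,0,0,-0.02,0.5,0,0,50,0,0,0,0.5,0,0,100,0,0,0,0.5,0,0,120,0,0,0,0.5,0,0,120,0,0,0,0.5]}}

```text
clock: 6.2
tool_pos: [0.5346, 0.1366, 0.256]
orientation: [3.138, -0.009, 0.319]
force: [0.9, -0.6, -0.7]
gripper_width: 0.5
```

```bash
python3 snap.py c
```

```text
6.2 [-0.188  0.282 -0.214  1.848  0.075  1.01  -1.685] [0.5346 0.1366 0.256 ] [ 3.138 -0.009  0.319] [ 0.9 -0.6 -0.7] 0.4996331413857676
```

View pics/scene_c_c.png

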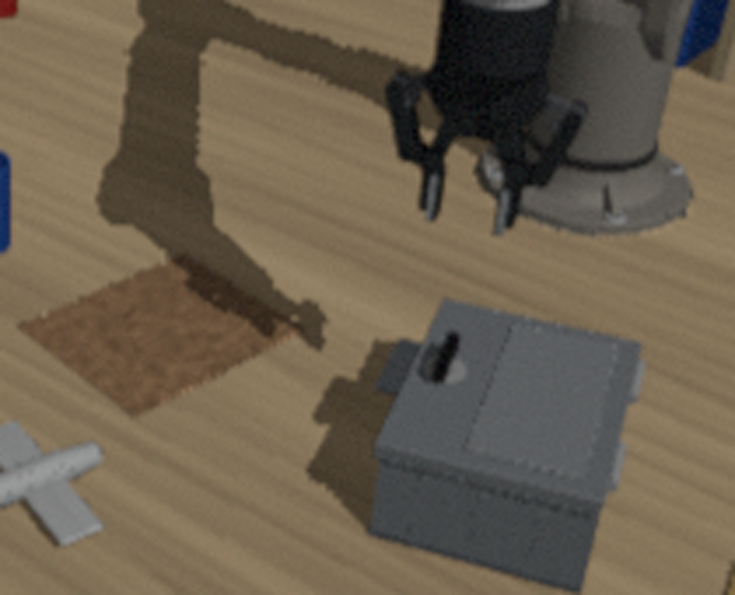

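{"name": "arm_command", "arguments": {"targets": [10,-40,20,0,0,0.14,1,20,-80,20,0,0,0.28,1,32,-107,20,0,0,0.42,1,32,-107,20,0,0,0.56,1,32,-107,20,0,0,0.7,1,32,-107,20,0,0,0.84,1,32,-107,20,0,0,0.98,1,32,-107,20,0,0,1.12,1,32,-107,20,0,0,1.26,1,32,-107,20,0,0,1.4,1,32,-107,20,0,0,1.568,1,32,-107,20,0,0,1.568,1]}}

```text
clock: 7.5
tool_pos: [0.5634, 0.0285, 0.2699]
orientation: [-3.141, -0.003, 1.889]
force: [-0.3, 0.1, 0.3]
gripper_width: -0.001
```

{"name": "arm_command", "arguments": {"targets": [0,0,-30,0.133,0.044,0,1,0,0,-60,0.266,0.087,0,1,0,0,-90,0.38,0.125,0,1,0,0,-110,0.513,0.168,0,1,0,0,-130,0.646,0.212,0,1,0,0,-150,0.76,0.249,0,1,0,0,-150,0.76,0.249,0,1]}}

```text
clock: 8.2
tool_pos: [0.5603, 0.0248, 0.1121]
orientation: [-3.123, -0.81, 1.867]
force: [-0.7, -1.4, -0.4]
gripper_width: -0.002
```

```bash
cat >> h.py <<'E'
yw=np.radians(108.15);BX=np.array([np.cos(yw),np.sin(yw),0]);BY=np.array([-BX[1],BX[0],0]);BO=np.array([.5134,.1909,0])
def toolbox():
    from workcell import arm
    o=arm.observe();M=R.from_euler('xyz',o['orientation']).as_matrix();B=np.c_[BX,BY,[0,0,1]]
    print('q',o['q'].round(2));print('tcp box',((o['tool_pos']-BO)@B).round(4),'tool axes in box (cols)\n',(B.T@M).round(3))
    print('tip box',((o['tool_pos']+.025*M[:,2]-BO)@B).round(4),'F box',(o['force']@B).round(1))
E
python3 snap.py d; python3 -c "
from h import *
toolbox()"
```

```text
8.2 [ 0.584  0.803 -0.569  1.716 -0.37   1.104  0.629] [0.5603 0.0248 0.1121] [-3.123 -0.81   1.867] [-0.7 -1.4 -0.4] -0.001725223729071853
q [ 0.58  0.79 -0.57  1.71 -0.37  1.1   0.63]
tcp box [-0.1694  0.0036  0.119 ] tool axes in box (cols)
 [[ 0.694 -0.001  0.72 ]
 [-0.002 -1.     0.001]
 [ 0.72  -0.003 -0.694]]
tip box [-0.1514  0.0036  0.1017] F box [ 0.5 -0.7  0.5]
```

View pics/scene_d_c.png

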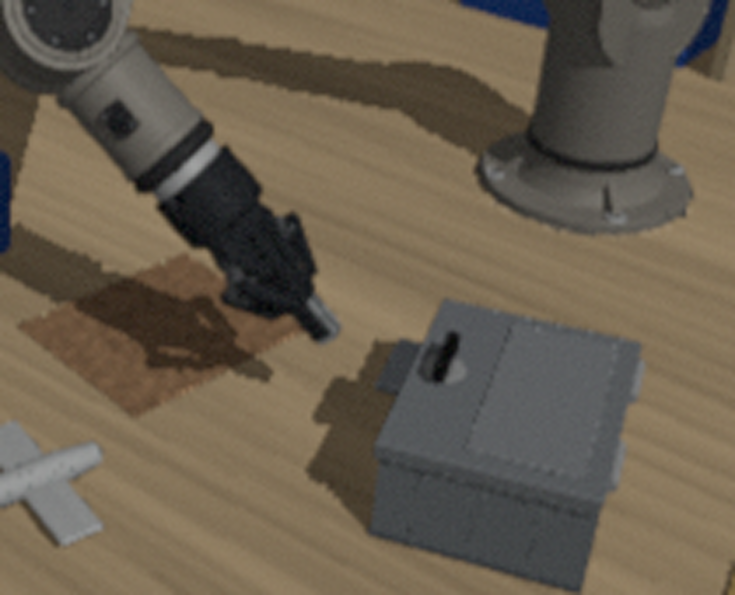

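{"name": "arm_command", "arguments": {"targets": [0,0,-20,0,0,0,1,0,0,-38,0,0,0,1,0,0,-38,0,0,0,1,-7,22,-38,0,0,0,1,-14,44,-38,0,0,0,1,-14,44,-38,0,0,0,1,-14,44,-38,0,0,0,1]}}

```text
clock: 9.0
tool_pos: [0.5489, 0.0734, 0.082]
orientation: [-3.139, -0.802, 1.887]
force: [-0.1, -0.7, 0.6]
gripper_width: -0.005
```

```bash
python3 snap.py e; python3 -c "
from h import *
toolbox()"
```

```text
9.0 [ 0.534  0.826 -0.589  1.78  -0.385  0.983  0.63 ] [0.5489 0.0734 0.082 ] [-3.139 -0.802  1.887] [-0.1 -0.7  0.6] -0.004684075920972058
q [ 0.54  0.83 -0.59  1.78 -0.39  0.98  0.63]
tcp box [-0.1242  0.0028  0.0814] tool axes in box (cols)
 [[ 0.696 -0.001  0.718]
 [-0.002 -1.     0.   ]
 [ 0.718 -0.002 -0.696]]
tip box [-0.1063  0.0028  0.064 ] F box [-0.3 -0.   0. ]
```

View pics/scene_e_c.png

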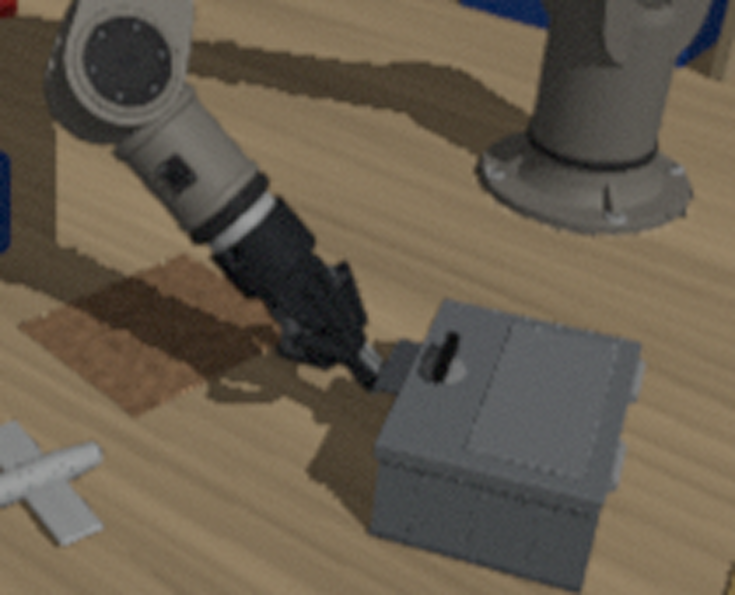

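View pics/top_e_c.png

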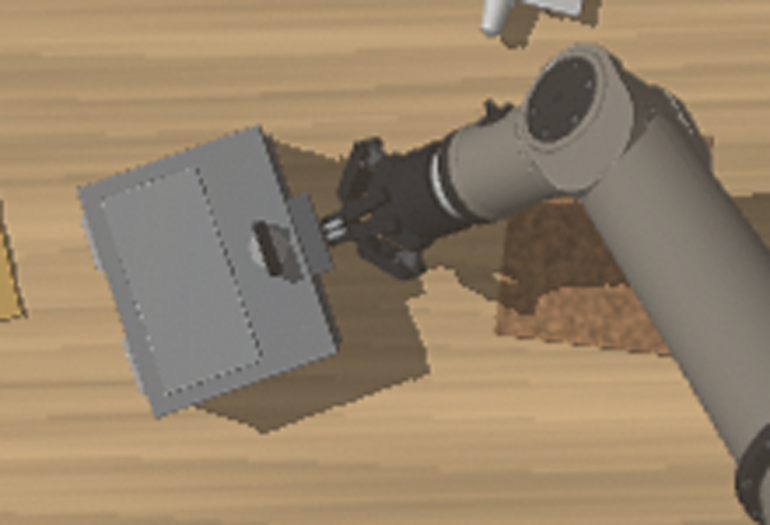

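Run:
```python
from h import *
c0=np.array([-.0986,.0719])
for i,th in enumerate(np.arange(0,1.76,.1)):
    r=.176-.008*np.clip((th-.5)/.5,0,1)
    c=np.array([.08-r*np.cos(th)-.002*np.sin(th),.09+r*np.sin(th)-.002*np.cos(th)])-c0
    w=BX*c[0];print(round(th,1),(1000*np.r_[w[:2],c[1]]).round(0))
```

```text
0.0 [-1.  2. 16.]
0.1 [-1.  3. 34.]
0.2 [-2.  5. 51.]
0.3 [-3.  9. 68.]
0.4 [-5. 15. 85.]
0.5 [ -7.  22. 101.]
0.6 [-10.  32. 115.]
0.7 [-14.  43. 128.]
0.8 [-18.  55. 140.]
0.9 [-22.  68. 150.]
1.0 [-27.  82. 158.]
1.1 [-31.  96. 167.]
1.2 [-36. 110. 174.]
1.3 [-41. 125. 179.]
1.4 [-46. 141. 183.]
1.5 [-51. 157. 186.]
1.6 [-57. 172. 186.]
1.7 [-62. 188. 185.]
```

{"name": "arm_command", "arguments": {"targets": [-2,5,10,0,0,0,1,-2,5,20,0,0,0,1,-2,6,34,0,0,0,1,-2,7,51,0,0,0,1,-3,10,68,0,0,0,1,-3,10,68,0,0,0,1]}}

```text
clock: 9.7
tool_pos: [0.5476, 0.083, 0.1526]
orientation: [3.138, -0.8, 1.89]
force: [1.9, -1.2, -1.0]
gripper_width: -0.002
```

```bash
python3 snap.py f; python3 -c "
from h import *
toolbox()"
```

```text
9.7 [ 0.543  0.716 -0.619  1.778 -0.418  1.063  0.576] [0.5476 0.083  0.1526] [ 3.138 -0.8    1.89 ] [ 1.9 -1.2 -1. ] -0.00235992559771877
q [ 0.54  0.72 -0.62  1.78 -0.42  1.06  0.58]
tcp box [-0.1141  0.002   0.15  ] tool axes in box (cols)
 [[ 0.697 -0.002  0.718]
 [-0.001 -1.    -0.001]
 [ 0.718 -0.    -0.697]]
tip box [-0.0961  0.002   0.1326] F box [-1.5 -0.8 -2.1]
```

View pics/scene_f_c.png

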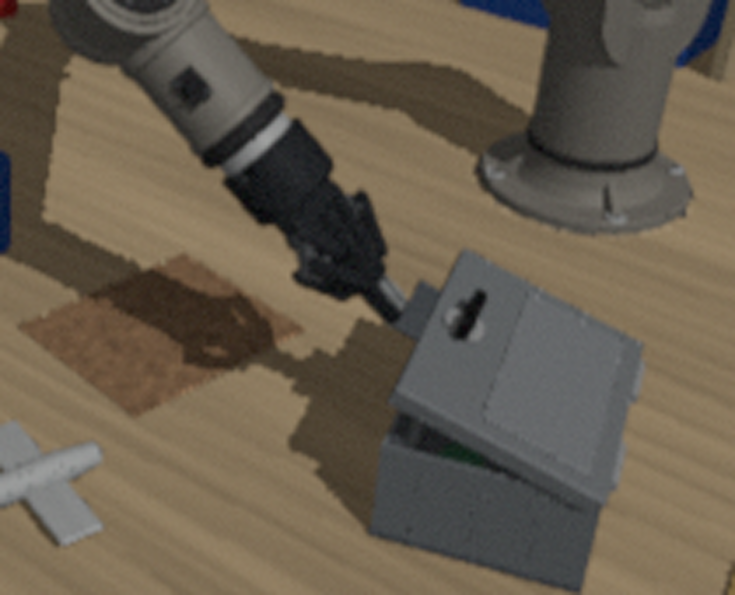

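{"name": "arm_command", "arguments": {"targets": [-2,5,17,0,0,0,1,-4,12,33,0,0,0,1,-7,22,47,0,0,0,1,-11,33,60,0,0,0,1,-15,45,72,0,0,0,1,-19,58,82,0,0,0,1,-24,72,90,0,0,0,1,-28,86,99,0,0,0,1,-28,86,99,0,0,0,1]}}

```text
clock: 10.7
tool_pos: [0.5177, 0.1712, 0.2507]
orientation: [3.14, -0.801, 1.892]
force: [-0.4, 0.3, 0.2]
gripper_width: -0.003
```

```bash
python3 snap.py g; python3 -c "
from h import *
toolbox()"
```

```text
10.7 [ 0.483  0.539 -0.703  1.823 -0.515  1.087  0.44 ] [0.5177 0.1712 0.2507] [ 3.14  -0.801  1.892] [-0.4  0.3  0.2] -0.0025487189749634864
q [ 0.48  0.54 -0.7   1.82 -0.51  1.09  0.44]
tcp box [-0.0232  0.002   0.2489] tool axes in box (cols)
 [[ 0.697 -0.001  0.717]
 [-0.001 -1.    -0.   ]
 [ 0.717 -0.    -0.697]]
tip box [-0.0053  0.002   0.2315] F box [-0.7  0.2 -1. ]
```

View pics/scene_g_c.png

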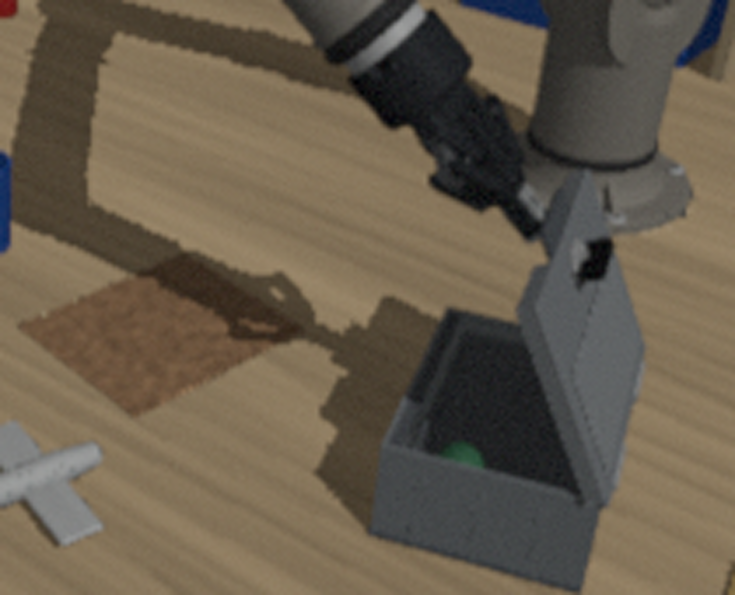

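{"name": "arm_command", "arguments": {"targets": [-5,14,6,0,0,0,1,-10,29,10,0,0,0,1,-15,45,13,0,0,0,1,-20,61,15,0,0,0,1,-26,76,15,0,0,0,1,-31,92,14,0,0,0,1,-33,98,13,0,0,0,1,-33,98,13,0,0,0,1,-33,98,13,0,0,0,1,-33,98,13,0,0,0,1]}}

```text
clock: 11.8
tool_pos: [0.4864, 0.2654, 0.2617]
orientation: [-3.141, -0.8, 1.885]
force: [-0.6, -0.1, -0.3]
gripper_width: -0.001
```

```bash
python3 snap.py i; python3 -c "
from h import *
toolbox()"
```

```text
11.8 [ 0.372  0.492 -0.76   1.882 -0.58   0.966  0.345] [0.4864 0.2654 0.2617] [-3.141 -0.8    1.885] [-0.6 -0.1 -0.3] -0.0007909731853965165
q [ 0.37  0.49 -0.76  1.88 -0.58  0.97  0.35]
tcp box [0.0793 0.0025 0.2618] tool axes in box (cols)
 [[ 0.697 -0.002  0.717]
 [-0.002 -1.    -0.001]
 [ 0.717 -0.    -0.697]]
tip box [0.0972 0.0025 0.2444] F box [-0.8  0.5 -0.5]
```

View pics/scene_i_c.png

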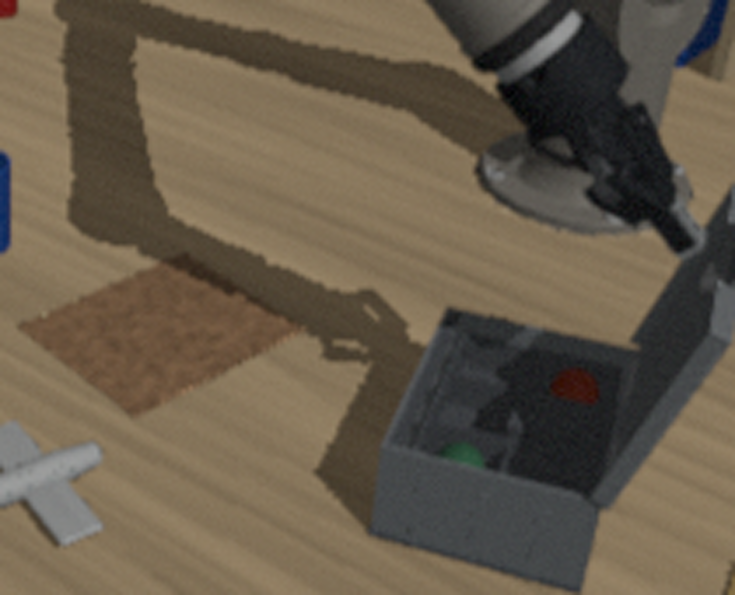

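{"name": "arm_command", "arguments": {"targets": [15,-45,10,0,0,0,1,30,-90,30,0,0,0,1,40,-120,50,-0.13,-0.043,0,1,40,-120,60,-0.26,-0.086,0,1,40,-120,60,-0.39,-0.128,0,0.6,40,-120,60,-0.52,-0.17,0,0.3,40,-120,60,-0.65,-0.213,0,0.3,40,-120,60,-0.76,-0.249,0,0.3,40,-120,60,-0.76,-0.249,0,0.3]}}

```text
clock: 12.8
tool_pos: [0.5251, 0.1494, 0.3228]
orientation: [3.139, 0.0, 1.893]
force: [0.0, 0.7, 0.5]
gripper_width: 0.7
```

{"name": "arm_command", "arguments": {"targets": [20,-30,0,0,0,-0.14,0.3,50,-60,0,0,0,-0.28,0.3,80,-90,0,0,0,-0.42,0.3,80,-130,0,0,0,-0.56,0.3,80,-160,0,0,0,-0.7,0.3,80,-180,0,0,0,-0.84,0.3,80,-180,0,0,0,-0.98,0.3,80,-180,0,0,0,-1.12,0.3,80,-180,0,0,0,-1.26,0.3,80,-180,0,0,0,-1.4,0.3,80,-180,0,0,0,-1.568,0.3,80,-180,0,0,0,-1.568,0.3]}}

```text
clock: 14.0
tool_pos: [0.6049, -0.0323, 0.3222]
orientation: [3.141, 0.001, 0.32]
force: [-0.6, -0.1, 0.2]
gripper_width: 0.698
```

```bash
python3 snap.py j; python3 -c "
from h import *
toolbox()"
```

```text
14.0 [ 0.116  0.321 -0.213  1.637  0.073  1.192 -1.364] [ 0.6049 -0.0323  0.3222] [3.141e+00 1.000e-03 3.200e-01] [-0.6 -0.1  0.2] 0.6983280443426358
q [ 0.12  0.32 -0.21  1.64  0.07  1.19 -1.36]
tcp box [-0.2401 -0.0176  0.3223] tool axes in box (cols)
 [[ 0.009 -1.    -0.002]
 [-1.    -0.009  0.001]
 [-0.001  0.002 -1.   ]]
tip box [-0.2402 -0.0176  0.2973] F box [-0.3  0.5 -0. ]
```

View pics/scene_j_c.png

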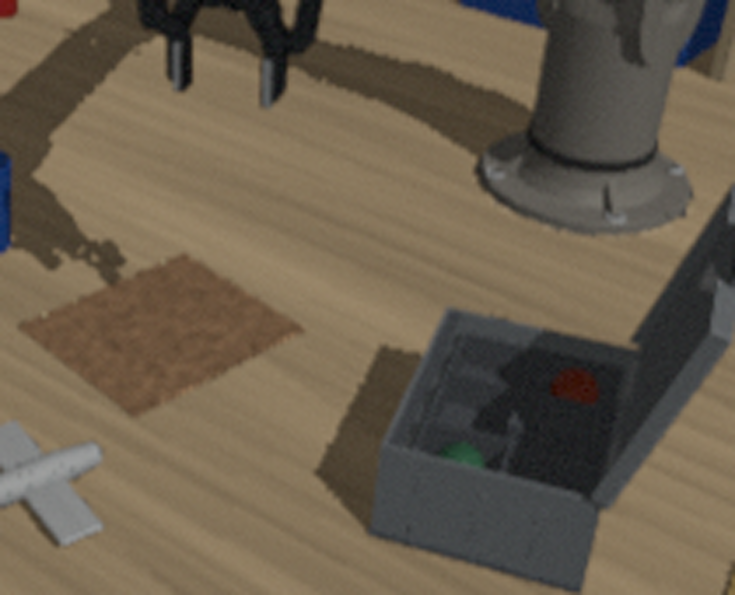

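View pics/top_j_c.png

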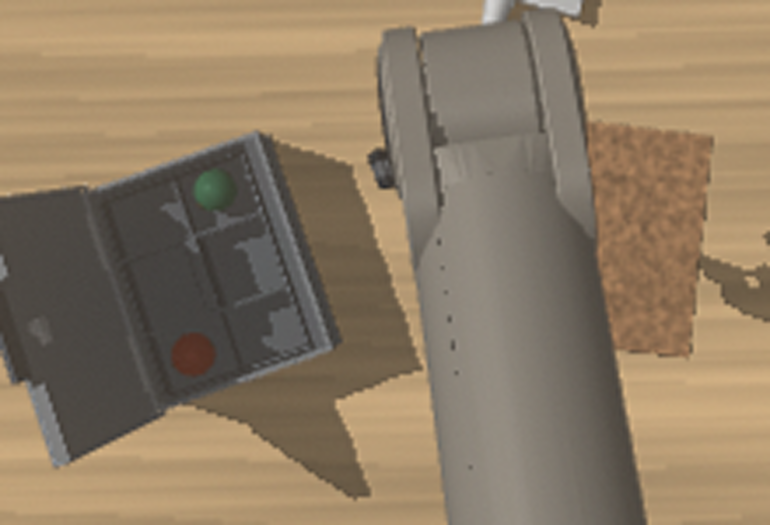

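Run:
```python
from h import *
P=lambda a,b,c:BO+a*BX+b*BY+[0,0,c]
T=[P(.005+sx*.067,sy*.092,.074) for sx in(-1,1) for sy in (-1,1)]+[P(.005+sx*.006,sy*.0325,.086) for sx in(-1,1) for sy in (-1,1)]+[P(-.08,.1,.09),P(-.08,-.1,.09)]
for n,(x0,y0,w,h,k) in (("top",(220,200,90,90,6.6)),("scene",(360,175,110,90,6.6))):
    im=cv2.imread(f"pics/{n}_j.png");c=cv2.resize(im[y0:y0+h,x0:x0+w],None,fx=k,fy=k,interpolation=cv2.INTER_CUBIC)
    c=np.clip(c.astype(float)*1.6,0,255).astype(np.uint8)
    for p in proj(n,T): cv2.circle(c,tuple(int(v) for v in (p-[x0,y0]+.5)*k-.5),2,(0,255,255),-1)
    cv2.imwrite(f"pics/tr_{n}.png",c)
```

```text
(no output)
```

View pics/tr_top.png

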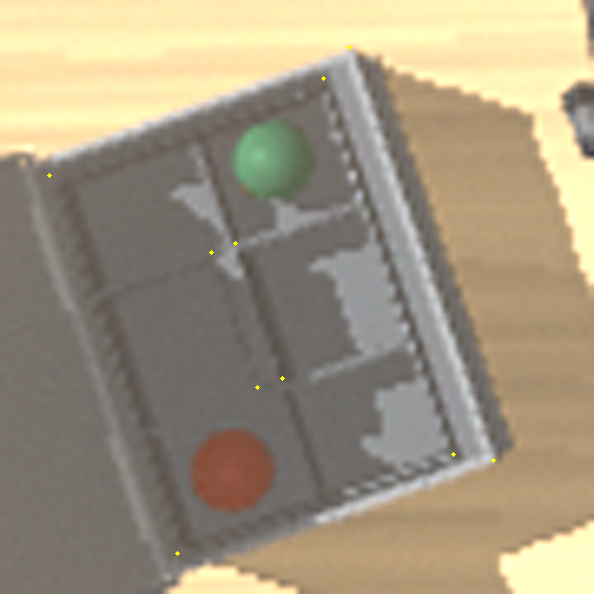

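View pics/tr_scene.png

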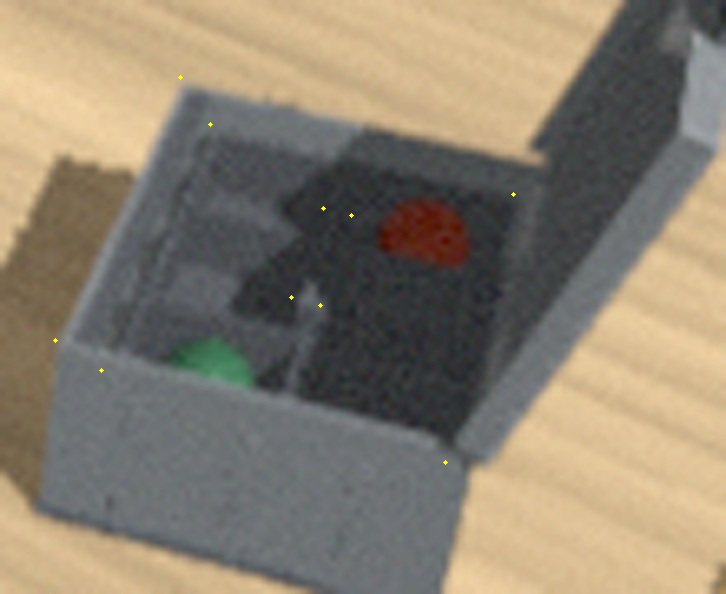

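{"name": "arm_command", "arguments": {"targets": [-19,46,0,0,0,-0.003,0.53,-38,92,-10,0,0,-0.003,0.53,-57,138,-40,0,0,-0.003,0.53,-76,184,-80,0,0,-0.003,0.53,-93,228,-120,0,0,-0.003,0.53,-93,228,-162,0,0,-0.003,0.53,-93,228,-162,0,0,-0.003,0.53,-93,228,-162,0,0,-0.003,0.53]}}

```text
clock: 14.9
tool_pos: [0.5096, 0.1965, 0.1574]
orientation: [3.141, 0.007, 0.328]
force: [-0.1, -1.2, -0.0]
gripper_width: 0.468
```

```bash
python3 snap.py k; python3 -c "
from h import *
toolbox()"
```

```text
14.9 [-0.224  0.409 -0.321  1.934  0.17   0.831 -1.878] [0.5096 0.1965 0.1574] [3.141 0.007 0.328] [-0.1 -1.2 -0. ] 0.46755646083676194
q [-0.22  0.41 -0.32  1.93  0.17  0.83 -1.88]
tcp box [ 0.0047 -0.0008  0.1608] tool axes in box (cols)
 [[ 0.007 -1.    -0.001]
 [-1.    -0.007  0.001]
 [-0.001  0.001 -1.   ]]
tip box [ 0.0047 -0.0008  0.1358] F box [0.4 0.7 0.5]
```

View pics/scene_k_c.png

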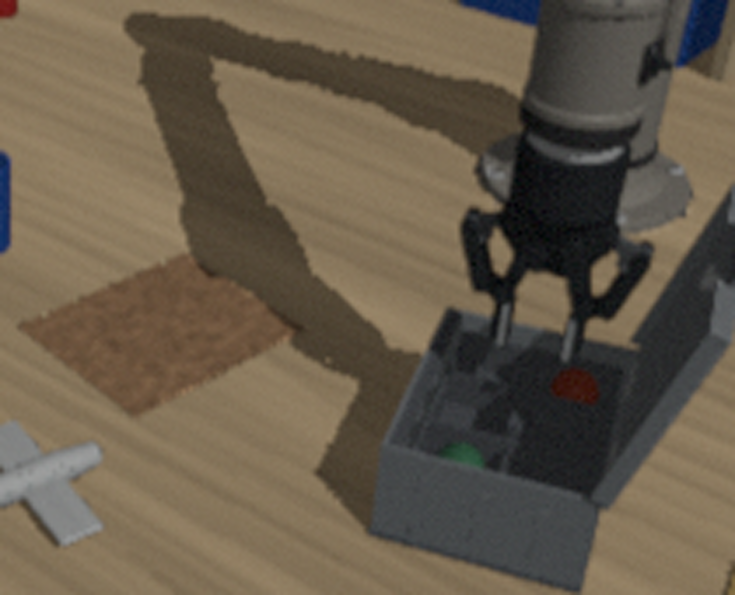

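{"name": "arm_command", "arguments": {"targets": [0,0,-25,0,0,-0.007,0.53,0,0,-50,0,0,-0.007,0.53,0,0,-65,0,0,-0.007,0.53,0,0,-80,0,0,-0.007,0.53,0,0,-80,0,0,-0.007,0.53]}}

```text
clock: 15.5
tool_pos: [0.5124, 0.1949, 0.0798]
orientation: [3.14, 0.002, 0.316]
force: [-0.1, 0.2, -0.4]
gripper_width: 0.476
```

```bash
python3 snap.py l; python3 -c "
from h import *
toolbox()"
```

```text
15.5 [-0.253  0.523 -0.285  1.978  0.229  0.673 -1.936] [0.5124 0.1949 0.0798] [3.14e+00 2.00e-03 3.16e-01] [-0.1  0.2 -0.4] 0.47602341106742724
q [-0.25  0.52 -0.29  1.98  0.23  0.67 -1.94]
tcp box [ 0.0046 -0.0013  0.0813] tool axes in box (cols)
 [[ 0.    -1.    -0.001]
 [-1.    -0.    -0.   ]
 [ 0.     0.001 -1.   ]]
tip box [ 0.0046 -0.0013  0.0563] F box [ 0.5 -0.   0.4]
```

View pics/scene_l_c.png

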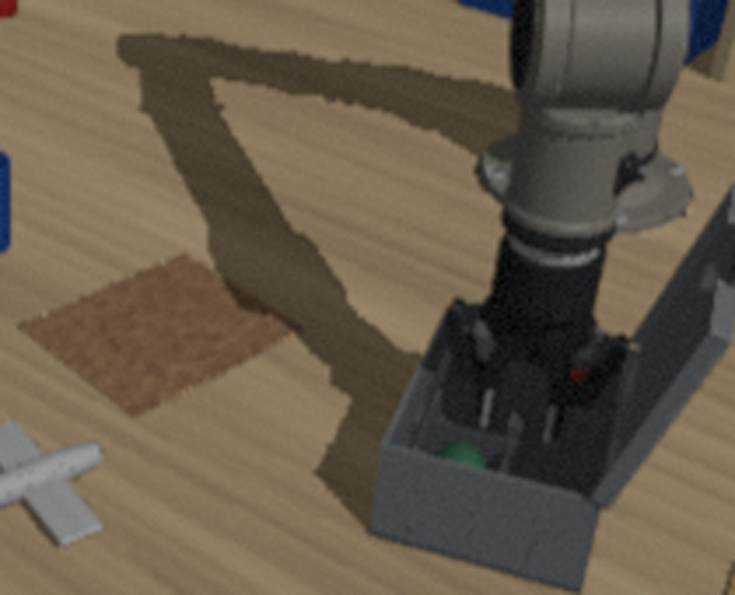

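{"name": "arm_command", "arguments": {"targets": [0,0,-2,0,0,0,1,0,0,-2,0,0,0,1,0,0,-2,0,0,0,1,0,0,-2,0,0,0,1,0,0,-2,0,0,0,1,0,0,-2,0,0,0,1,0,0,-2,0,0,0,1], "newtons": 50}}

```text
clock: 16.3
tool_pos: [0.5138, 0.196, 0.0802]
orientation: [3.141, -0.002, 0.317]
force: [-0.5, -1.2, 6.8]
gripper_width: 0.13
```

{"name": "arm_command", "arguments": {"targets": [0,0,5,0,0,0,1,0,0,10,0,0,0,1,0,0,15,0,0,0,1,0,0,15,0,0,0,1]}}

```text
clock: 16.7
tool_pos: [0.5141, 0.1961, 0.0959]
orientation: [3.141, -0.003, 0.317]
force: [0.6, -0.4, -2.1]
gripper_width: 0.131
```

```bash
python3 snap.py m; python3 -c "
from h import *
toolbox()"
```

```text
16.7 [-0.247  0.499 -0.293  1.97   0.218  0.7   -1.927] [0.5141 0.1961 0.0959] [ 3.141e+00 -3.000e-03  3.170e-01] [ 0.6 -0.4 -2.1] 0.13060164064742727
q [-0.25  0.5  -0.29  1.97  0.22  0.7  -1.93]
tcp box [ 0.0047 -0.0019  0.0952] tool axes in box (cols)
 [[-0.    -1.    -0.001]
 [-1.     0.    -0.002]
 [ 0.002  0.001 -1.   ]]
tip box [ 0.0046 -0.002   0.0702] F box [ 0.6 -0.  -2.1]
```

View pics/scene_m_c.png

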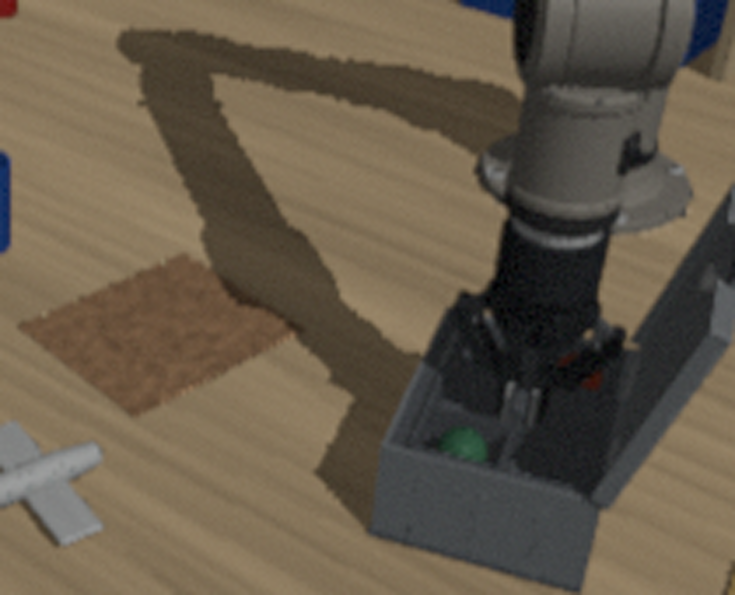

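{"name": "arm_command", "arguments": {"targets": [0,0,10,0,0,0,1,0,0,25,0,0,0,1,0,0,40,0,0,0,1,0,0,55,0,0,0,1,0,0,70,0,0,0,1,0,0,85,0,0,0,1,0,0,100,0,0,0,1,0,0,110,0,0,0,1,0,0,110,0,0,0,1,0,0,110,0,0,0,1]}}

```text
clock: 17.8
tool_pos: [0.5137, 0.1958, 0.2054]
orientation: [3.14, -0.002, 0.317]
force: [-0.1, -0.7, -2.1]
gripper_width: 0.129
```

```bash
python3 snap.py n; python3 -c "
from h import *
toolbox()"
```

```text
17.8 [-0.209  0.349 -0.331  1.892  0.142  0.921 -1.862] [0.5137 0.1958 0.2054] [ 3.14e+00 -2.00e-03  3.17e-01] [-0.1 -0.7 -2.1] 0.12933236167715972
q [-0.21  0.35 -0.33  1.89  0.14  0.92 -1.86]
tcp box [ 0.0045 -0.0014  0.2046] tool axes in box (cols)
 [[-0.    -1.    -0.001]
 [-1.     0.    -0.   ]
 [ 0.     0.001 -1.   ]]
tip box [ 0.0045 -0.0014  0.1796] F box [-0.3 -0.2 -1.2]
```

View pics/scene_n_c.png

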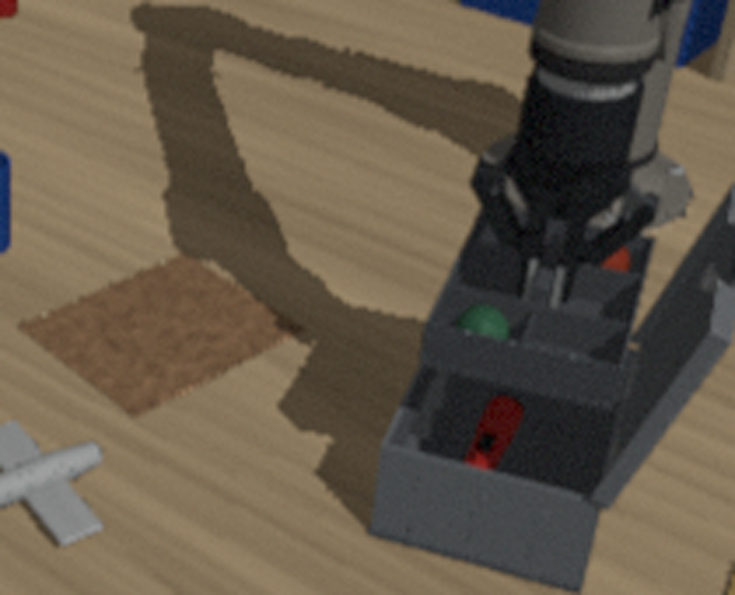

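{"name": "arm_command", "arguments": {"targets": [0,-10,0,0,0,0,1,2,-30,0,0,0,-0.01,1,4,-60,0,0,0,-0.03,1,6,-95,0,0,0,-0.05,1,8,-130,0,0,0,-0.07,1,10,-165,0,0,0,-0.09,1,12,-200,0,0,0,-0.11,1,14,-235,0,0,0,-0.13,1,16,-270,0,0,0,-0.15,1,18,-300,0,0,0,-0.16,1,20,-325,0,0,0,-0.171,1,21,-340,0,0,0,-0.171,1]}}

```text
clock: 19.1
tool_pos: [0.533, -0.1487, 0.2042]
orientation: [3.139, 0.001, 0.141]
force: [-0.6, -0.6, -1.7]
gripper_width: 0.131
```

{"name": "arm_command", "arguments": {"targets": [0,-10,0,0,0,0,1,0,-18,0,0,0,0,1,0,-18,-20,0,0,0,1,0,-18,-45,0,0,0,1,0,-18,-70,0,0,0,1,0,-18,-95,0,0,0,1,0,-18,-115,0,0,0,1,0,-18,-130,0,0,0,1,0,-18,-140,0,0,0,1,0,-18,-140,0,0,0,1,0,-18,-140,0,0,0,1]}}

```text
clock: 20.2
tool_pos: [0.5335, -0.1667, 0.0647]
orientation: [3.139, 0.0, 0.141]
force: [0.9, 0.0, -1.5]
gripper_width: 0.132
```

```bash
python3 snap.py o
```

```text
20.2 [ 0.289  0.546 -0.127  1.97   0.115  0.632 -1.342] [ 0.5335 -0.1667  0.0647] [3.139 0.    0.141] [ 0.9  0.  -1.5] 0.13232422796247514
```

View pics/scene_o_c.png

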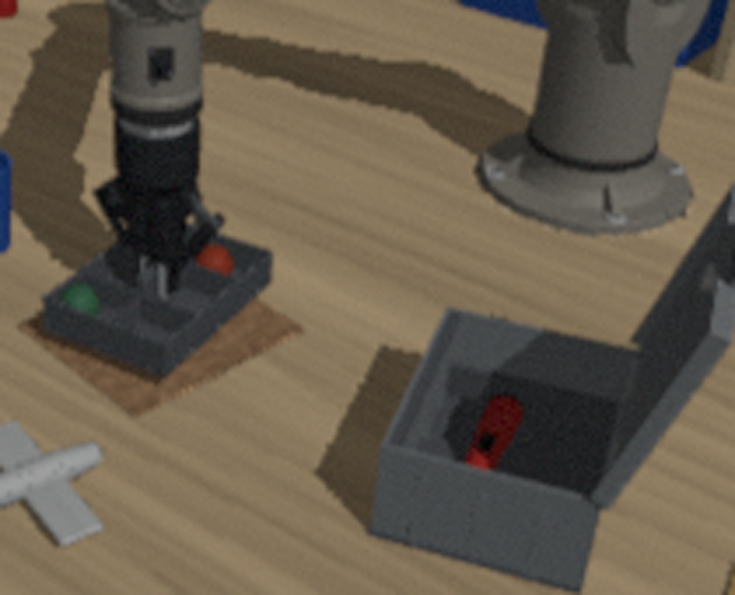

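View pics/top_o_c.png

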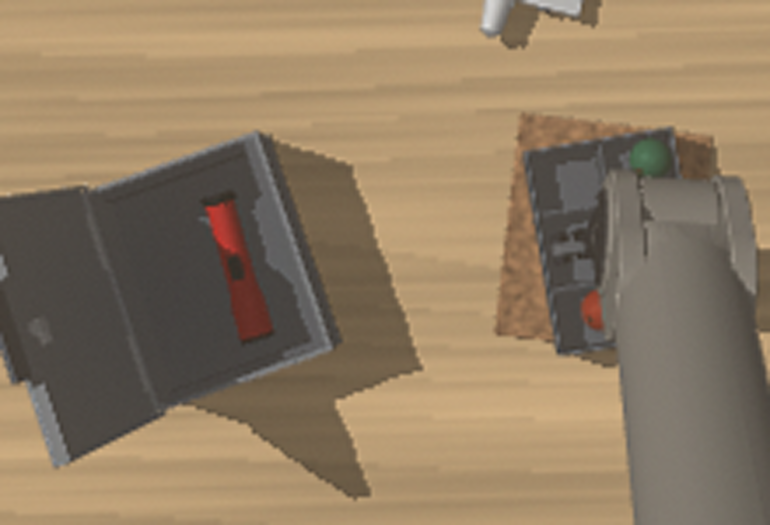

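{"name": "arm_command", "arguments": {"targets": [0,1,0,0,0,-0.06,1,1,3,0,0,0,-0.14,1,1,3,0,0,0,-0.22,1,1,3,0,0,0,-0.28,1,1,3,-4,0,0,-0.28,1,1,3,-8,0,0,-0.28,1,1,3,-12,0,0,-0.28,1,1,3,-15,0,0,-0.28,1,1,3,-17,0,0,-0.28,1,1,3,-17,0,0,-0.28,1]}}

```text
clock: 21.3
tool_pos: [0.5345, -0.1639, 0.0478]
orientation: [3.139, -0.0, -0.139]
force: [0.4, -0.2, -1.9]
gripper_width: 0.131
```

{"name": "arm_command", "arguments": {"targets": [0,0,-1,0,0,0,1,0,0,-2,0,0,0,1,0,0,-3,0,0,0,1,0,0,-3,0,0,0,1]}}

```text
clock: 21.7
tool_pos: [0.5347, -0.1639, 0.0452]
orientation: [3.139, -0.0, -0.139]
force: [-1.7, 0.4, 4.6]
gripper_width: 0.13
```

{"name": "arm_command", "arguments": {"targets": [0,0,0,0,0,0,0.8,0,0,0,0,0,0,0.7,0,0,0,0,0,0,0.6,0,0,0,0,0,0,0.6,0,0,0,0,0,0,0.6,0,0,20,0,0,0,0.6,0,0,40,0,0,0,0.6,0,0,70,0,0,0,0.6,0,0,110,0,0,0,0.6,0,0,150,0,0,0,0.6,0,0,160,0,0,0,0.6]}}

```text
clock: 22.8
tool_pos: [0.537, -0.1645, 0.2098]
orientation: [3.138, -0.008, -0.14]
force: [0.7, -0.6, 1.1]
gripper_width: 0.401
```

{"name": "arm_command", "arguments": {"targets": [-10,-45,20,0,0,0,0.6,-20,-90,40,0,0,0,0.6,-30,-135,50,0,0,0,0.6,-45,-180,50,0,0,0,0.6,-60,-225,50,0,0,0,0.6,-75,-265,50,0,0,0,0.6,-75,-265,50,0,0,0,0.6]}}

```text
clock: 23.5
tool_pos: [0.4569, -0.4367, 0.2591]
orientation: [3.134, -0.005, -0.15]
force: [-0.4, 0.5, 0.6]
gripper_width: 0.399
```

```bash
python3 snap.py p
```

```text
23.5 [ 0.617  0.399  0.061  1.671 -0.023  1.064 -1.037] [ 0.4569 -0.4367  0.2591] [ 3.134 -0.005 -0.15 ] [-0.4  0.5  0.6] 0.3994908774661193
```

View pics/scene_p_c.png

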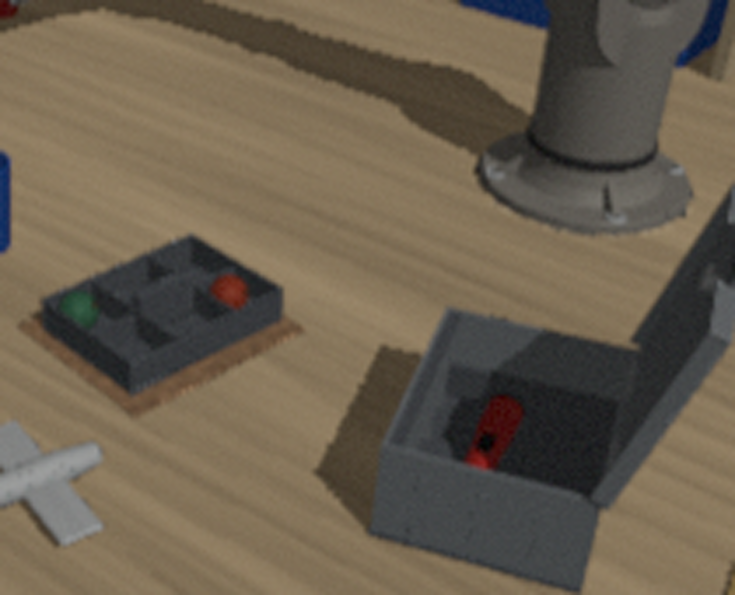

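View pics/top_p_c.png

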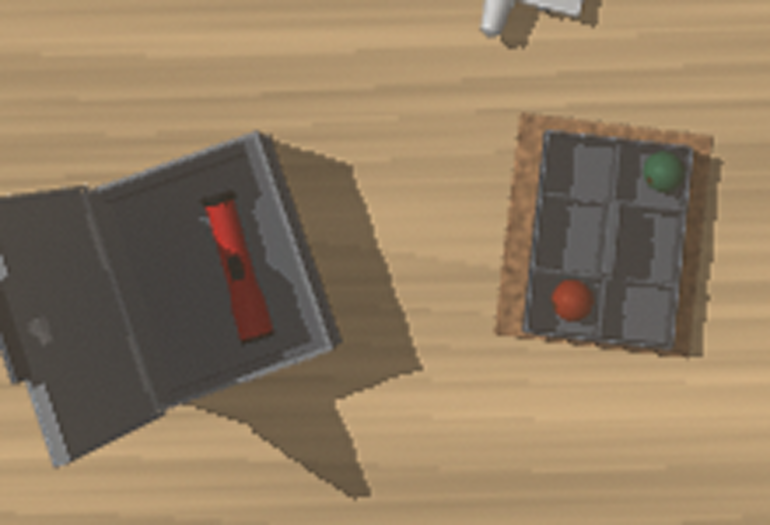

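View pics/top_p.png

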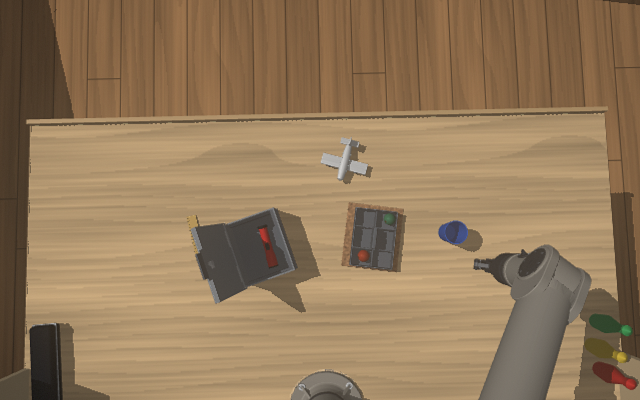

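```bash
python3 -c "
from workcell import arm
print(arm.hand_in())"
```

```text
the job is handed in; nothing more can be done
None
```

I finished all the steps and handed the job in at about 23.6 s on the robot's clock. No verdict came back, so the results below are from my own checks.

**What I did**
- **Cam lock:** I turned the thumb-turn about 90° clockwise. The picture taken afterwards shows the bar lying across the box.
- **Lid:** I pushed it up from under the tab with tilted, closed fingertips until it went past upright. It stayed open after I backed away.
- **Tray:** I took it by the web and lifted it out level with both beads in it. I set it down on the mat, with the force reading showing contact, then let go.

**Last checks**
- **Final pictures:** The tray is flat on the mat with both beads in their own wells. The torch is lying in the box and the lid is leaning back.
- **Tray position:** The gripper let go about 1 mm from my estimate of the mat's centre; I did not measure the tray itself afterwards.
- **Bystanders:** The aeroplane and beaker appear where they started. The open lid partly hides the ruler from above, but the part I can see has not moved.
- **Robot:** The arm is clear of everything.

**What disagreed or was not measured**
- **Cameras:** The two views differed by about 4–8 mm. I trusted the top view, and the grasps agreed with it.
- **Tray angle:** On my first approach I had the tray's turn wrong by about 16°. I corrected it in the air before setting the tray down.
- **Lid and cam angles:** I judged these by eye and from the tool's movement, not with a sensor.

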